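Hold the skateboard truck over its bolts

ROBOT

A 7-joint arm with a two-finger parallel gripper is mounted at the origin on the work surface. World frame = base frame: x ahead of the robot, y to its left, z up, the work surface at z = 0. Lengths are in m, angles in rad, forces in N, time in s.
With the tool pointing down it reaches from about 0.4 to 0.875 m from the base axis. Payload 19.3 kg.
Tool frame: the origin (TCP) lies midway between the tips of the shut fingers; the grasp point (between the pads) lies 19 mm behind it; z points along the fingers, y is the line along which they close (so a half turn about z gives the same grasp; the last joint's range is limited). The gripper opens to 85 mm and grips with 20 to 120 N. Pads are 22 mm wide; open, the fingers measure 114 mm over their backs; the gripper's body (76 mm by 85 mm) begins 54 mm behind the grasp point. The pads swing forward as they close: fully open they stand 13 mm farther back than shut.
Start: joints at [1.063, 0.521, -0.036, 1.599, 0.021, 1.021, -0.113], TCP at [0.265, -0.566, 0.207] pointing down, gripper open.
Joint ranges: [-2.91, 2.91], [-0.3, 2.13], [-1.5, 1.42], [0.17, 2.43], [-1.26, 4.41], [0.16, 1.93], [-2.52, 2.52]. Speed limits (rad/s): [1.89, 1.89, 2.39, 2.39, 3.01, 3.01, 3.01].

INTERFACE

Orientations are given as [roll, pitch, yaw] about the fixed x, y, z axes, in that order (R = Rz(yaw) Ry(pitch) Rx(roll)).
In Python, from workcell import bot, cam gives the robot as it stands (bot), with the cameras (cam).
- The arm moves only by the tool step_hand, called after "Call:" in YAML: its name, and indented under it one key for each argument. Schema: {"type":"object","properties":{"plan":{"type":"array","items":{"type":"object","properties":{"finger_gap":{"type":"number"},"trans":{"type":"array","items":{"type":"number"},"minItems":3,"maxItems":3},"rotvec":{"type":"array","items":{"type":"number"},"minItems":3,"maxItems":3}},"additionalProperties":false,"required":["finger_gap"]},"minItems":1,"maxItems":5},"grip_n":{"type":"number"},"only":{"type":"string"},"quiet":{"type":"boolean"},"lines":{"type":"string"}},"required":["plan"],"additionalProperties":false}. plan is a list of rows, 1 to 5 of them, each an object with the fields finger_gap (the finger opening in m), trans (a list: dx, dy, dz in a scale on which 1.0 is 0.8 m), rotvec (a list: a rotation vector rx, ry, rz in a scale on which 1.0 is 180 degrees); a field left out counts as zero (the opening has to be given); each row is the pose to reach, as a shift and turn from the pose commanded when the call began, along the tool's axes at that moment; what a row does not reach only later rows make up. A row lasts 1/8 s, in which the tool goes at most 0.0625 m and 0.188 rad, less where a joint would pass 70% of its speed; a pose out of reach is approached as far as the arm can. The fingers move at their own pace and stop on an object; grip_n is the grip in N (left out, the last holds). Time passes only in rows, so rows that do not move let the fingers close. The tool returns the time, the measured TCP pose, the force, the opening and the grip force at its end. only (a regular expression) keeps the lines of the reply that match it, lines (a string "A,B") keeps lines A to B, and quiet returns only ok. No shift or turn number may pass 1 either way. Input that does not fit is refused with a message, and nothing moves.
- bot.observe(): the state, without advancing time (a new reading comes with each control period).
- cam.grab_frame(name): name is "scene" or "top"; returns the picture (480x640x3 uint8, blue, green, red); there is no depth.
- cam.calibration(name): a dict with "vfov" (degrees; the focal length in pixels is half the picture's height over the tangent of half this angle, whatever the lens; pixels are square), "cx", "cy" (the principal point, pixels), "dist_coeffs" ([k1, k2, p1, p2, k3] as OpenCV has them; the pictures are not rectified), "eye" and "attitude" of the camera in the world. Camera axes: x right, y down, z forward; pixel columns grow to the right and rows downward; lengths in m; the calibration is good to about 2 mm. A picture is of the moment at which its call begins. calibration takes no time and is no camera call.
- bot.job_done(): hands the job in; it is judged then, once.
The state is a dict: "clock": time; "qpos": joint angles; "qd": joint speeds; "joint_efforts": joint torques, N m; "position": TCP position; "tool_rot": TCP orientation; "force": force on the tool from outside, world axes, zero at the start; "moment": the same for the moment, N m; "grip_width": finger opening in m; "finger_force": force on a finger pad.
Only numpy, scipy, OpenCV 4.12 (cv2) and the standard library are available. Lean on these libraries where they do the work, as an engineer would, in place of code of your own. Each camera call takes 0.05 s, during which the arm holds its last target. There are 200 camera calls.

TASK

The upside-down skateboard on the bench has only one of its two trucks mounted. Pick up the loose truck, carry it over the blue caddy and anything else in the way, and hold it upright over the bare set of four bolts, its baseplate holes lined up with them and its underside about a centimetre above the bolt tips, so that I can check the fit: either way round will do. Touch neither board, bolts, mounted truck nor caddy on the way, leave the jar, spare wheel and puck alone, and finish still holding the truck there, not letting go or setting it down.

Things in the scene. Friction and masses are not known exactly. Their poses are not given: they have to be found in the camera images.
- truck: Loose skateboard truck, 0.4 to 0.6 kg, standing on its dark baseplate: 60 (x) by 84 (y) by 10 mm, four 7 mm through holes at x +-20.5, y +-27 mm. Origin: centre of the baseplate's underside; z up, x along the axle. Two red wheels, 54 mm diameter, axis at z = 50 mm, at x = 48 to 84 mm either side, top at z = 77 mm; axle ends at x +-88 mm. A half turn about z looks the same.
- hanger (a point): Centre of the loose truck's aluminium hanger block, 50 mm above its origin, axes as the truck's. Block 50 (x) by 30 (y) by 36 (z) mm, flat y sides to grip from above between the wheels; below it a dark neck 34 by 32 mm; 24 mm round arms run along x to the wheels.
- fitted_truck: The truck already mounted on the board, fixed, at either the nose or the tail bolts. Same shape as the loose one, on a 5 mm rubber pad. Origin: centre of the pad's underside, on the board's upper face, 62 mm above the bench; x along its axle, z up. Its wheels' top is 82 mm above its origin.
- board: Green mini cruiser board, fixed upside down on wooden blocks. Origin: on the bench under its middle; y along it, x across; 150 mm wide, y -270 (round nose) to +265 mm (square tail). Upper face 62 mm above the bench. At y = +-140 mm four 5 mm steel bolts each, at +-20.5 in x, +-27 mm in y about that centre, 28 mm above the face. A 5 mm black pad lies around the bare bolts.
- bolts_nose (a point): Centre of the four bolts at the nose (round) end, at the height of their tips, 90 mm above the bench; axes as the board's: a truck fits with its x axis along this x axis, either way round.
- bolts_tail (a point): Centre of the four bolts at the tail (square) end, at the height of their tips, 90 mm above the bench; axes as the board's: a truck fits with its x axis along this x axis, either way round.
- caddy: Long narrow blue parts caddy, fixed, between the loose truck and the board: 300 (x) by 60 (y) mm, 85 mm high, nothing in it over 85 mm. Origin: centre of its underside.
- jar: Loose jar with red cap, 56 mm diameter, 75 mm high, origin under its centre. Leave alone.
- spare_wheel: Loose orange spare wheel lying flat, 54 mm diameter, 36 mm high, origin under its centre. Leave alone.
- puck: Loose black hockey puck, 76 mm diameter, 25 mm high, origin under its centre. Leave alone.

How it is judged:
On the way:
1. the loose truck is held in the fingers, lifted off the bench (height (world z) of truck above 0.04 m and contact force between the fingers and truck above 2 N), for 0.2 s.
At the end, for the whole second after the job is handed in: Held still in the fingers over the bolts without a truck: underside 3 to 22 mm above the tips, centre within 6 mm of theirs horizontally, axle within 0.1 rad of straight across the board (either way), tilt under 0.1 rad, touching neither board, mounted truck nor caddy (((horizontal distance between fitted_truck and bolts_tail below 0.05 m and z of truck in the frame of bolts_nose between 0.003 and 0.022 m and horizontal distance between truck and bolts_nose below 0.006 m and angle between the x axis of truck and the x axis of bolts_nose, either way round below 0.1 rad) or (horizontal distance between fitted_truck and bolts_nose below 0.05 m and z of truck in the frame of bolts_tail between 0.003 and 0.022 m and horizontal distance between truck and bolts_tail below 0.006 m and angle between the x axis of truck and the x axis of bolts_tail, either way round below 0.1 rad)) and angle between truck's own z axis and vertical below 0.1 rad and contact force between the fingers and truck above 2 N and linear speed of truck below 0.02 m/s and contact force between truck and board below 0.1 N and contact force between truck and fitted_truck below 0.1 N and contact force between truck and caddy below 0.1 N); the arm keeps its last pose, push and grip.
It fails at once if the carried truck or the robot bumps the board, its bolts, the mounted truck or the caddy (over 2 N) (contact force between any of truck, the arm, the fingers and board above 2 N or contact force between any of truck, the arm, the fingers and fitted_truck above 2 N or contact force between any of truck, the arm, the fingers and caddy above 2 N).
It fails at once if the jar, spare wheel or puck is moved by more than 2 cm (distance of any of jar, spare_wheel, puck from where it was at the start of the episode above 0.02 m).
It also fails if it takes over 40 s, if anything falls off the work surface, if the arm or the gripper's body presses on something with over 40 N, if the wrist force passes 120 N, or if a joint passes its speed limit or range.

## Working session

There is one attempt and no reset: what is moved stays moved. The work goes in short steps, Python scripts to look and compute and a tool call to move; the robot and the scene stay as the last step left them, time stands still between calls to the robot, and variables do not carry over. Pictures are saved under pics/ and viewed, at most 10 in all, crops included, and the job is handed in when it is done.

```bash
ls; mkdir -p pics; python3 - <<'E'
from workcell import bot, cam
import cv2
for n in("scene","top"):
    cv2.imwrite(f"pics/{n}0.png",cam.grab_frame(n)); print(n,cam.calibration(n))
print(bot.observe())
E
```

```text
pics
workcell.py
scene {'vfov': 56.93694583135157, 'cx': 317.0182931236866, 'cy': 238.71093080130262, 'dist_coeffs': array([-0.07167545,  0.        ,  0.        ,  0.        ,  0.        ]), 'eye': array([ 1.13245822, -0.20854387,  0.82892475]), 'attitude': array([-2.51558268, -0.01021871,  1.24900008])}
top {'vfov': 44.05255818589787, 'cx': 324.57301873346603, 'cy': 239.03396544142447, 'dist_coeffs': array([-0.05302195,  0.        ,  0.        ,  0.        ,  0.        ]), 'eye': array([ 0.48839886, -0.04962491,  1.18839548]), 'attitude': array([-3.04372181,  0.00864885, -1.56663097])}
{'clock': 0.1, 'qpos': array([ 1.06282414,  0.52194852, -0.03632075,  1.59991498,  0.02118621,
        1.02108229, -0.11277371]), 'qd': array([-1.33746148e-03, -9.08251272e-04,  1.14347132e-03, -2.16338427e-03,
       -9.35620165e-04, -1.61689439e-03, -4.63846949e-05]), 'joint_efforts': array([ 7.59201532e-03, -9.28485632e+01,  1.98633313e+00, -3.70527005e+01,
        1.82976091e-02,  5.39248955e-03,  7.16121349e-05]), 'position': array([ 0.26479378, -0.56580219,  0.20689993]), 'tool_rot': array([-3.14062560e+00,  5.75839005e-05,  4.37773869e-01]), 'force': array([0.44943833, 0.06125775, 0.40722385]), 'moment': array([-0.02117087,  0.02352771,  0.02142779]), 'finger_force': 0.0, 'grip_width': 0.08544190089776126}
```

View pics/top0.png

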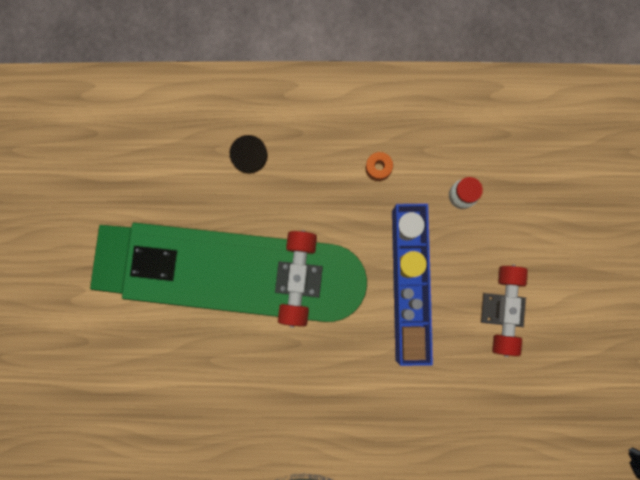

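View pics/scene0.png

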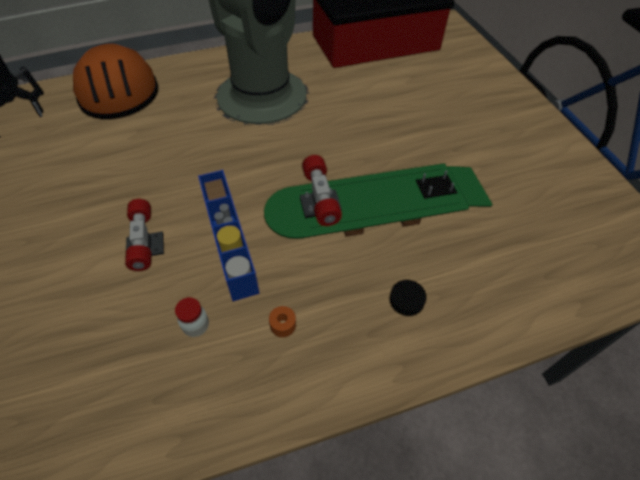

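The top view shows the loose truck at about (510,311). The fitted truck is at the nose, at (297,279), and the bare bolts are on the black pad at the tail, at (153,263). The caddy is at (413,285) and the jar at (466,190). The scene view shows the same layout. Next I measure the positions.

```bash
cat > h.py <<'E'
import numpy as np, cv2
from scipy.spatial.transform import Rotation as R
from workcell import bot, cam
def ray(n,px):
    c=cam.calibration(n); f=240/np.tan(np.radians(c["vfov"])/2)
    K=np.array([[f,0,c["cx"]],[0,f,c["cy"]],[0,0,1]])
    u=cv2.undistortPoints(np.array(px,float).reshape(-1,1,2),K,c["dist_coeffs"]).reshape(-1,2)
    d=np.c_[u,np.ones(len(u))]@R.from_euler('xyz',c["attitude"]).as_matrix().T
    return c["eye"],d
def plane(n,px,z):
    e,d=ray(n,px); return e+d*((z-e[2])/d[:,2])[:,None]
def tri(p,q):   # top px, scene px -> point, miss
    A=np.zeros((3,3));b=np.zeros(3);L=[]
    for n,x in(("top",p),("scene",q)):
        e,d=ray(n,[x]); d=d[0]/np.linalg.norm(d[0]); P=np.eye(3)-np.outer(d,d); A+=P;b+=P@e;L.append((P,e))
    X=np.linalg.solve(A,b); return X,[np.linalg.norm(P@(X-e)) for P,e in L]
def reds(im,amin=100):
    h=cv2.cvtColor(im,cv2.COLOR_BGR2HSV)
    m=(((h[...,0]<4)|(h[...,0]>172))&(h[...,1]>150)&(h[...,2]>60)).astype(np.uint8)
    out=[]
    for c in cv2.findContours(m,cv2.RETR_EXTERNAL,cv2.CHAIN_APPROX_NONE)[0]:
        k=cv2.convexHull(c); M=cv2.moments(k)
        if M["m00"]>amin: out.append((M["m10"]/M["m00"],M["m01"]/M["m00"],M["m00"]))
    return np.array(out)
E
python3 - <<'E'
from h import *
np.set_printoptions(precision=4,suppress=True)
t=cv2.imread("pics/top0.png"); s=cv2.imread("pics/scene0.png")
print(reds(t)); print(reds(s))
g=cv2.cvtColor(t,cv2.COLOR_BGR2GRAY)
m=np.zeros_like(g); m[235:290,120:190]=(g[235:290,120:190]<45)*255
m=cv2.morphologyEx(m,cv2.MORPH_CLOSE,np.ones((5,5)))
c=max(cv2.findContours(m,0,1)[0],key=cv2.contourArea); r=cv2.minAreaRect(c); print(r)
b=cv2.boxPoints(r); w=plane("top",b,.067); print(w,w.mean(0))
h=cv2.cvtColor(t,cv2.COLOR_BGR2HSV)
m=cv2.inRange(h,(110,120,40),(130,255,255)); c=max(cv2.findContours(m,0,1)[0],key=cv2.contourArea)
print("caddy",plane("top",cv2.boxPoints(cv2.minAreaRect(c)),.085))
gcol=cv2.inRange(h,(50,120,40),(75,255,255)); c=max(cv2.findContours(gcol,0,1)[0],key=cv2.contourArea)
print("board",plane("top",cv2.boxPoints(cv2.minAreaRect(c)),.062))
cv2.imwrite("pics/crops.png",np.hstack([cv2.resize(t[240:290,125:185],None,fx=6,fy=6,interpolation=2),cv2.resize(t[255:365,470:545],None,fx=4,fy=4)[:300]]))
E
```

```text
[[507.0564 344.9921 419.5   ]
 [292.6406 314.8734 416.    ]
 [512.7253 275.3626 392.5   ]
 [300.9867 241.3533 425.    ]
 [468.746  189.6461 428.5   ]]
[[ 187.8576  309.5714  439.    ]
 [ 137.6646  257.2865  484.5   ]
 [ 327.6109  211.2156  487.    ]
 [ 138.683   209.9648  378.5   ]
 [ 313.6471  166.7808  382.5   ]
 [ 388.2878   37.8651 4194.5   ]]
((153.21751403808594, 262.9481506347656), (42.98404312133789, 30.490015029907227), 6.581944942474365)
[[0.5272 0.3306 0.067 ]
 [0.5851 0.3259 0.067 ]
 [0.576  0.2431 0.067 ]
 [0.5183 0.2482 0.067 ]] [0.5517 0.287  0.067 ]
caddy [[ 0.6612 -0.1683  0.085 ]
 [ 0.6631 -0.2325  0.085 ]
 [ 0.3669 -0.2366  0.085 ]
 [ 0.3652 -0.1739  0.085 ]]
board [[0.4908 0.4097 0.062 ]
 [0.6377 0.399  0.062 ]
 [0.5963 0.0196 0.062 ]
 [0.4519 0.0345 0.062 ]]
```

View pics/crops.png

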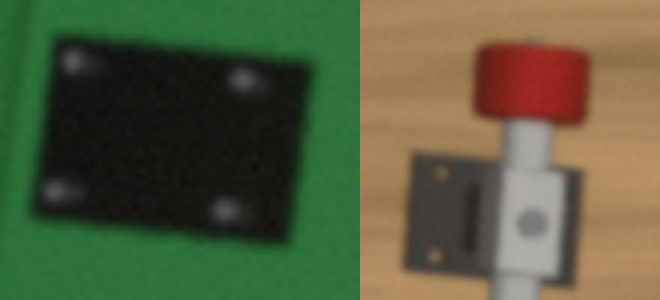

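The crop shows the four bolt tips on the pad, at full-frame pixels of about (137.3,250.1), (165.3,253.1), (134,271.5) and (162.3,274.8). It also shows the loose truck's hanger with its baseplate extending below it. I'll combine these into poses.

```bash
cat > est.py <<'E'
from h import *
np.set_printoptions(precision=4,suppress=True)
def pair(a,b):  # (top,scene) near, far wheels
    A,ea=tri(*a);B,eb=tri(*b); c=(A+B)/2; d=A-B; print("wheels",A,B,"c",c,"len",np.linalg.norm(d),"yaw",np.arctan2(d[1],d[0]),"miss",ea,eb); return c
pair(((512.725,275.363),(137.66,257.29)),((507.056,344.99),(138.68,209.96)))
pair(((300.987,241.353),(327.61,211.22)),((292.64,314.87),(313.65,166.78)))
for z,p in((.05,[(512.725,275.363),(507.056,344.99)]),(.117,[(300.987,241.353),(292.64,314.87)])):
    w=plane("top",p,z); d=w[0]-w[1]; print("top only",w.mean(0),np.linalg.norm(d),np.arctan2(d[1],d[0]))
for z,p in((.05,[(137.66,257.29),(138.68,209.96)]),(.117,[(327.61,211.22),(313.65,166.78)])):
    w=plane("scene",p,z); d=w[0]-w[1]; print("scene only",w.mean(0),np.linalg.norm(d),np.arctan2(d[1],d[0]))
w=plane("top",[(137.3,250.1),(165.3,253.1),(134,271.5),(162.3,274.8)],.09); c=w.mean(0)
dx=w[0]+w[1]-w[2]-w[3]; dy=w[0]+w[2]-w[1]-w[3]; print("tips",c,np.linalg.norm(dx)/2,np.linalg.norm(dy)/2,"yaw",np.arctan2(dx[1],dx[0]),np.arctan2(-dy[0],dy[1]))
E
python3 est.py
```

```text
wheels [ 0.5311 -0.4     0.0527] [ 0.3989 -0.3863  0.0524] c [ 0.465  -0.3932  0.0526] len 0.13286518794565869 yaw -0.10335744244464384 miss [np.float64(0.00039143305066398755), np.float64(0.0003914330506638651)] [np.float64(0.00033280333268759715), np.float64(0.00033280333268762246)]
wheels [0.589  0.003  0.1206] [0.4566 0.0166 0.1194] c [0.5228 0.0098 0.12  ] len 0.13301016446007474 yaw -0.10193334722504553 miss [np.float64(0.0003440092687334307), np.float64(0.0003440092687334242)] [np.float64(0.00012169814440739968), np.float64(0.00012169814440743883)]
top only [ 0.4649 -0.3943  0.05  ] 0.1331833198415864 -0.10446803387921011
top only [0.5229 0.0098 0.117 ] 0.1333245465606978 -0.10490104808755313
scene only [ 0.4629 -0.3934  0.05  ] 0.1330628326855917 -0.10358973683049488
scene only [0.5203 0.0108 0.117 ] 0.1326427279822525 -0.09658726622611272
tips [0.5514 0.2866 0.09  ] 0.040571695479341974 0.053670942649674515 yaw -0.11530139697965117 -0.10499561892499733
```

```bash
cat > d.py <<'E'
import sys; from h import *
np.set_printoptions(precision=4,suppress=True)
x,y,z,yaw=map(float,sys.argv[1:]); o=bot.observe()
T=R.from_euler('xyz',o["tool_rot"]); G=R.from_euler('xyz',[np.pi,0,yaw])
print("d",T.inv().apply(np.array([x,y,z])-o["position"]),"rv",(T.inv()*G).as_rotvec(),"|d|",np.linalg.norm(np.array([x,y,z])-o["position"]))
print("world z in tool",T.inv().apply([0,0,1]),"pos",o["position"],"rot",o["tool_rot"],"w",o["grip_width"],"f",o["finger_force"],"t",o["clock"])
E
python3 d.py .465 -.3938 .207 -.104
```

```text
d [ 0.2542 -0.0709 -0.    ] rv [-0.0009  0.0003  0.5418] |d| 0.26394562747250677
world z in tool [-0.0001 -0.001  -1.    ] pos [ 0.2648 -0.5658  0.2069] rot [-3.1406  0.0001  0.4378] w 0.08544190089776126 f 0.0 t 0.1
```

Units first: shifts go in shares of 0.8 m and turns go in shares of 180 degrees. So 0.2542 m / 0.8 = 0.3178, 0.2 m / 0.8 = 0.25, 0.542 rad / 3.1416 = 0.1725.

Call:
step_hand:
  plan:
    - {"finger_gap":0.085,"trans":[0.0625,-0.0175,0],"rotvec":[0,0,0.035]}
    - {"finger_gap":0.085,"trans":[0.125,-0.035,0],"rotvec":[0,0,0.07]}
    - {"finger_gap":0.085,"trans":[0.1875,-0.0525,0],"rotvec":[0,0,0.105]}
    - {"finger_gap":0.085,"trans":[0.25,-0.0713,0],"rotvec":[0,0,0.1401]}
    - {"finger_gap":0.085,"trans":[0.3178,-0.0886,0],"rotvec":[-0.0003,0,0.1725]}
  grip_n: 60

```text
clock: 0.72
position: [0.4659, -0.393, 0.2073]
tool_rot: [3.141, 0.0, -0.108]
force: [1.1, -1.0, -0.2]
grip_width: 0.085
finger_force: 0.0
```

```bash
python3 d.py .465 -.3938 .1 -.104
```

```text
d [-0.0008  0.0008  0.1073] rv [ 0.0009  0.0001 -0.0043] |d| 0.10725749172866955
world z in tool [-0.0001  0.0009 -1.    ] pos [ 0.4659 -0.393   0.2073] rot [ 3.1407  0.0001 -0.1083] w 0.08497093924069478 f 0.0 t 0.725
```

In the tool's units: 0.105 m / 0.8 = 0.1313, 0.07 m / 0.8 = 0.0875.

Call:
step_hand:
  plan:
    - {"finger_gap":0.085,"trans":[0,0,0.0375]}
    - {"finger_gap":0.085,"trans":[0,0,0.0875]}
    - {"finger_gap":0.085,"trans":[0,0,0.1313]}
    - {"finger_gap":0.085,"trans":[0,0,0.1313]}
  grip_n: 60

```text
clock: 1.23
position: [0.4639, -0.3931, 0.1002]
tool_rot: [-3.14, 0.004, -0.104]
force: [-0.2, 0.3, 0.1]
grip_width: 0.0853
finger_force: 0.0
```

```bash
python3 d.py .465 -.3938 .036 -.104
python3 -c "
from h import *
cv2.imwrite('pics/top1.png',cam.grab_frame('top')[250:370,450:570].repeat(4,0).repeat(4,1)); cv2.imwrite('pics/sc1.png',cam.grab_frame('scene')[180:300,70:230].repeat(4,0).repeat(4,1))"
```

```text
d [0.0014 0.0006 0.0642] rv [-0.0013  0.0037 -0.0001] |d| 0.06425964532426635
world z in tool [-0.0037 -0.0013 -1.    ] pos [ 0.4639 -0.3931  0.1002] rot [-3.1403  0.0037 -0.1041] w 0.08526330858219774 f 0.0 t 1.225
```

View pics/sc1.png

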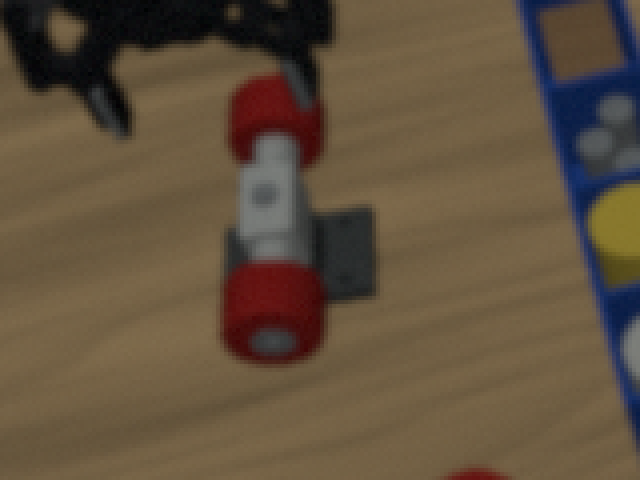

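The fingers are above the truck, open across the hanger. Their tips are at crop pixels of about (120,130) and (305,100). I'll check that midpoint numerically against the believed tip positions.

```bash
python3 - <<'E'
from h import *
c=cam.calibration("scene"); f=240/np.tan(np.radians(c["vfov"])/2); K=np.array([[f,0,c["cx"]],[0,f,c["cy"]],[0,0,1]])
M=R.from_euler('xyz',c["attitude"]).inv(); o=bot.observe(); T=R.from_euler('xyz',o["tool_rot"])
P=[o["position"]+T.apply([0,s*.0425,-.013]) for s in(-1,0,1)]+[np.array([.465,-.3938,.068])]
print((cv2.projectPoints(np.array(P),M.as_rotvec(),M.apply(-c["eye"]),K,c["dist_coeffs"])[0].reshape(-1,2)-[70,180])*4)
E
```

```text
[[313.30485604 125.64360553]
 [231.35785303 138.97401625]
 [149.13960206 152.42878448]
 [261.86834041 194.08792053]]
```

View pics/top1.png

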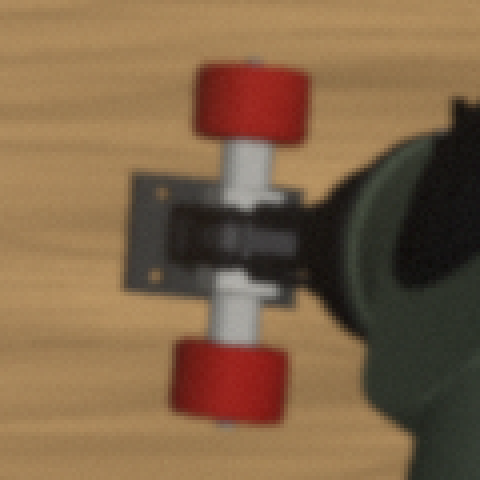

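The top crop shows the finger bar on crop row 240, midway between the wheels at rows 100 and 382, so it is centred along the axle. Across the axle there is plenty of finger clearance. I'll descend and close.

In the tool's units: 0.065 m / 0.8 = 0.0813, 0.055 m / 0.8 = 0.0688.

Call:
step_hand:
  plan:
    - {"finger_gap":0.085,"trans":[0,0,0.0375]}
    - {"finger_gap":0.085,"trans":[0,0,0.0688]}
    - {"finger_gap":0.085,"trans":[0,0,0.0813]}
    - {"finger_gap":0.085,"trans":[0,0,0.0813]}
  grip_n: 60

```text
clock: 1.82
position: [0.4654, -0.3946, 0.0382]
tool_rot: [3.14, -0.001, -0.104]
force: [0.3, 0.4, 0.0]
grip_width: 0.0853
finger_force: 0.0
```

```bash
python3 d.py .465 -.3938 .036 -.104
```

```text
d [-0.0005 -0.0007  0.0022] rv [ 0.0013 -0.0008 -0.0003] |d| 0.002354139924402756
world z in tool [ 0.0008  0.0013 -1.    ] pos [ 0.4654 -0.3946  0.0382] rot [ 3.1403 -0.0008 -0.1043] w 0.08526395091253856 f 0.0 t 1.825
```

Call:
step_hand:
  plan:
    - {"finger_gap":0.05}
    - {"finger_gap":0.03}
    - {"finger_gap":0}
    - {"finger_gap":0}
    - {"finger_gap":0}
  grip_n: 60

```text
clock: 2.45
position: [0.4654, -0.394, 0.0379]
tool_rot: [3.141, -0.001, -0.104]
force: [-0.7, 3.2, 7.6]
grip_width: 0.0282
finger_force: 58.6
```

```bash
python3 d.py .465 -.3938 .23 -.104
```

```text
d [-0.0003 -0.     -0.1921] rv [ 0.0007 -0.0007 -0.    ] |d| 0.1920890653289188
world z in tool [ 0.0007  0.0007 -1.    ] pos [ 0.4654 -0.394   0.0379] rot [ 3.1408 -0.0007 -0.104 ] w 0.02821536723883171 f 58.63992154598236 t 2.45
```

In the tool's units: -0.16 m / 0.8 = -0.2, -0.13 m / 0.8 = -0.1625.

Call:
step_hand:
  plan:
    - {"finger_gap":0,"trans":[0,0,-0.025]}
    - {"finger_gap":0,"trans":[0,0,-0.0625]}
    - {"finger_gap":0,"trans":[0,0,-0.1125]}
    - {"finger_gap":0,"trans":[0,0,-0.1625]}
    - {"finger_gap":0,"trans":[0,0,-0.2]}
  grip_n: 60

```text
clock: 3.08
position: [0.4651, -0.3943, 0.2003]
tool_rot: [3.14, -0.002, -0.105]
force: [0.9, 0.3, -4.5]
grip_width: 0.028
finger_force: 60.2
```

Call:
step_hand:
  plan:
    - {"finger_gap":0,"trans":[0,0,-0.025]}
    - {"finger_gap":0,"trans":[0,0,-0.0438]}
    - {"finger_gap":0,"trans":[0,0,-0.0438]}
    - {"finger_gap":0,"trans":[0,0,-0.0438]}

```text
clock: 3.58
position: [0.4648, -0.3938, 0.2317]
tool_rot: [3.141, 0.001, -0.104]
force: [-0.0, -0.3, -4.0]
grip_width: 0.0277
finger_force: 60.2
```

```bash
python3 d.py .5516 .287 .233 -.104
python3 -c "
from h import *
t=cam.grab_frame('top'); s=cam.grab_frame('scene'); print(reds(t)); print(reds(s))
cv2.imwrite('pics/s2.png',s)"
```

```text
d [ 0.0156 -0.6861 -0.0016] rv [ 0.0004  0.0008 -0.0002] |d| 0.6863086239949343
world z in tool [-0.0008  0.0004 -1.    ] pos [ 0.4648 -0.3938  0.2317] rot [ 3.1412  0.0008 -0.1042] w 0.027688746013906102 f 60.24446725845337 t 3.575
[[544.52100423 355.39125031 670.5       ]
 [292.37940705 314.671875   416.        ]
 [550.88061278 271.32329635 631.        ]
 [300.79151803 241.16527943 420.5       ]
 [468.78022402 189.58594052 431.5       ]]
[[ 187.8467956   309.70686386  439.5       ]
 [ 327.61651314  211.33196861  488.5       ]
 [ 102.58798759  196.92021277  752.        ]
 [ 313.7254134   166.66536118  383.        ]
 [ 388.21371288   37.88831983 4198.        ]]
```

View pics/s2.png

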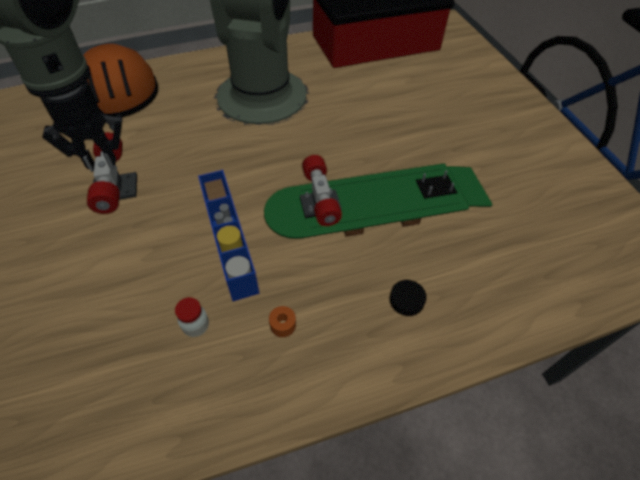

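The truck is held level and lifted, with its wheels at about (104,195) in the scene view. The underside is at z≈0.19, well above the 0.144 m fitted wheels. I'll carry it across now.

In the tool's units: -0.2 m / 0.8 = -0.25, -0.15 m / 0.8 = -0.1875.

Call:
step_hand:
  plan:
    - {"finger_gap":0,"trans":[0,-0.025,0]}
    - {"finger_gap":0,"trans":[0.0013,-0.075,0]}
    - {"finger_gap":0,"trans":[0.0025,-0.125,0]}
    - {"finger_gap":0,"trans":[0.0038,-0.1875,0]}
    - {"finger_gap":0,"trans":[0.0063,-0.25,0]}
  grip_n: 60

```text
clock: 4.3
position: [0.4907, -0.1933, 0.232]
tool_rot: [3.141, 0.0, -0.104]
force: [0.9, 0.5, -3.9]
grip_width: 0.0279
finger_force: 60.2
```

Call:
step_hand:
  plan:
    - {"finger_gap":0,"trans":[0.0013,-0.0625,0]}
    - {"finger_gap":0,"trans":[0.0025,-0.125,0]}
    - {"finger_gap":0,"trans":[0.0038,-0.1875,0]}
    - {"finger_gap":0,"trans":[0.005,-0.25,0]}
    - {"finger_gap":0,"trans":[0.0063,-0.3125,0]}

```text
clock: 4.92
position: [0.5213, 0.0548, 0.2318]
tool_rot: [3.141, 0.0, -0.104]
force: [1.0, 0.5, -3.9]
grip_width: 0.0272
finger_force: 60.2
```

Call:
step_hand:
  plan:
    - {"finger_gap":0,"trans":[0.0013,-0.0625,0]}
    - {"finger_gap":0,"trans":[0.0025,-0.125,0]}
    - {"finger_gap":0,"trans":[0.005,-0.1875,0]}
    - {"finger_gap":0,"trans":[0.0063,-0.2375,0]}
    - {"finger_gap":0,"trans":[0.0063,-0.275,0]}

```text
clock: 5.55
position: [0.5487, 0.2733, 0.2312]
tool_rot: [3.141, 0.001, -0.102]
force: [0.2, 0.5, -4.1]
grip_width: 0.0281
finger_force: 60.3
```

Call:
step_hand:
  plan:
    - {"finger_gap":0,"trans":[0.0013,-0.0175,0]}
    - {"finger_gap":0,"trans":[0.0013,-0.02,0]}
    - {"finger_gap":0,"trans":[0.0013,-0.02,0]}
    - {"finger_gap":0,"trans":[0.0013,-0.02,0]}

```text
clock: 6.05
position: [0.5526, 0.2854, 0.2319]
tool_rot: [3.14, -0.001, -0.106]
force: [-0.6, -0.0, -3.4]
grip_width: 0.028
finger_force: 60.3
```

```bash
python3 d.py .5516 .287 .233 -.104
python3 -c "
from h import *
t=cam.grab_frame('top'); s=cam.grab_frame('scene'); print(reds(t)); print(reds(s))
cv2.imwrite('pics/t3.png',t);cv2.imwrite('pics/s3.png',s)
cv2.imwrite('pics/b3.png',np.hstack([cv2.resize(t[180:360,60:320],(400,277)),cv2.resize(s[90:270,280:540],(400,277))]))"
```

```text
d [-0.0012 -0.0015 -0.0011] rv [ 0.0013 -0.0005 -0.0016] |d| 0.0022032429281180817
world z in tool [ 0.0005  0.0013 -1.    ] pos [0.5526 0.2854 0.2319] rot [ 3.1403 -0.0005 -0.1056] w 0.02798555940868271 f 60.27656078338623 t 6.05
[[292.55740301 314.68368963 421.        ]
 [116.36068111 297.0376677  646.        ]
 [300.8814638  241.24025457 419.        ]
 [127.96316759 214.6845567  633.5       ]
 [468.82704762 189.70971429 437.5       ]]
[[ 187.8758986   309.71812334  440.5       ]
 [ 327.83097166  211.33704453  494.        ]
 [ 313.74810859  166.45838896  374.5       ]
 [ 468.55835668  148.07033925  535.5       ]
 [ 436.37380192  107.9627263   156.5       ]
 [ 388.24043133   37.82051586 4219.5       ]]
```

View pics/b3.png

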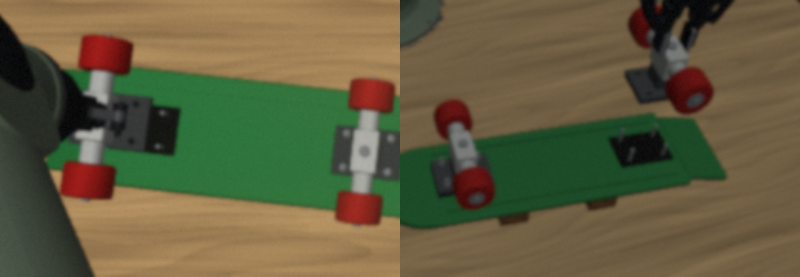

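The truck is level above the tail pad and clear of everything. I'll go down to about 25 mm above the tips and measure.

In the tool's units: 0.077 m / 0.8 = 0.0963, 0.065 m / 0.8 = 0.0813.

Call:
step_hand:
  plan:
    - {"finger_gap":0,"trans":[0,0,0.025]}
    - {"finger_gap":0,"trans":[0,0,0.05]}
    - {"finger_gap":0,"trans":[0,0,0.0813]}
    - {"finger_gap":0,"trans":[0,0,0.0963]}
    - {"finger_gap":0,"trans":[0,0,0.0963]}
  grip_n: 60

```text
clock: 6.78
position: [0.5523, 0.2862, 0.1544]
tool_rot: [3.14, 0.001, -0.104]
force: [0.7, -0.1, -3.7]
grip_width: 0.0279
finger_force: 60.2
```

```bash
python3 d.py .5516 .287 .14 -.104
cat > m.py <<'E'
from h import *
np.set_printoptions(precision=4,suppress=True)
t=cam.grab_frame('top'); s=cam.grab_frame('scene'); cv2.imwrite('pics/t4.png',t);cv2.imwrite('pics/s4.png',s)
print(np.mean([bot.observe()["position"]],0))
r=reds(t); q=reds(s); print(q)
z=bot.observe()["position"][2]+.012
L=r[r[:,0]<200][:,:2]; F=r[(r[:,0]>270)&(r[:,0]<320)][:,:2]
l=plane("top",L,z); f=plane("top",F,.117); c=l.mean(0); g=f.mean(0)
for w in(l,f): d=w[w[:,0].argmax()]-w[w[:,0].argmin()]; print(w.mean(0),"len",np.linalg.norm(d),"yaw",np.arctan2(d[1],d[0]))
print("rel to fitted",R.from_euler('z',.104).apply(c-g),"want 0,.28; rel to tips est",c-[.5515,.287,0])
E
python3 m.py
```

```text
d [-0.0007 -0.0008  0.0144] rv [ 0.0015  0.0005 -0.0005] |d| 0.014482330274892189
world z in tool [-0.0005  0.0015 -1.    ] pos [0.5523 0.2862 0.1544] rot [ 3.1401  0.0005 -0.1045] w 0.027888231647354194 f 60.2440345287323 t 6.775
[0.5528 0.2866 0.1556]
[[ 187.8784  309.6742  441.5   ]
 [ 327.6332  211.3127  492.5   ]
 [ 458.5562  175.5032  463.    ]
 [ 313.6743  166.5437  371.5   ]
 [ 387.6252   37.926  4204.5   ]]
[0.5528 0.2851 0.1676] len 0.1330255908782493 yaw -0.10648126584718919
[0.523  0.0103 0.117 ] len 0.13374491914622016 yaw -0.10388252331915662
rel to fitted [0.0011 0.2764 0.0506] want 0,.28; rel to tips est [ 0.0013 -0.0019  0.1676]
```

In the tool's units: 0.0145 m / 0.8 = 0.0181, -0.0027 m / 0.8 = -0.0034.

Call:
step_hand:
  plan:
    - {"finger_gap":0,"trans":[-0.0015,-0.0034,0]}
    - {"finger_gap":0,"trans":[-0.0015,-0.0034,0.0094]}
    - {"finger_gap":0,"trans":[-0.0015,-0.0034,0.0181]}
    - {"finger_gap":0,"trans":[-0.0015,-0.0034,0.0181]}
    - {"finger_gap":0,"trans":[-0.0015,-0.0034,0.0181]}
  grip_n: 60

```text
clock: 7.5
position: [0.5516, 0.2892, 0.1402]
tool_rot: [3.141, -0.0, -0.104]
force: [0.5, 0.1, -4.2]
grip_width: 0.0274
finger_force: 60.2
```

```bash
cat >> m.py <<'E'
q=q[:,:2]; a=q[(q[:,0]>440)&(q[:,0]<500)]; b=q[(q[:,0]>320)&(q[:,0]<340)]
A=plane("scene",a,z)[0]; B=plane("scene",b,.117)[0]; print("scene near wheels",A,B,"rel",R.from_euler('z',.104).apply(A-B))
i=l[:,0].argmax(); print("tri held near",tri(L[i],a[0]),"tri fitted near",tri(F[f[:,0].argmax()],b[0]))
cv2.imwrite('pics/c4.png',np.hstack([cv2.resize(t[220:310,90:200],(400,327),interpolation=2),cv2.resize(s[120:210,390:500],(400,327),interpolation=2)]))
s0=cv2.imread('pics/scene0.png'); cv2.imwrite('pics/tips.png',cv2.resize(s0[165:205,410:465],None,fx=12,fy=12,interpolation=2))
E
python3 m.py
```

```text
[0.5516 0.2893 0.1404]
[[ 187.8489  309.5953  439.    ]
 [ 327.5505  211.2515  495.    ]
 [ 457.6346  179.5074  441.5   ]
 [ 313.851   166.8032  373.5   ]
 [ 427.5156  140.5895  101.5   ]
 [ 387.4455   38.149  4178.5   ]]
[0.5519 0.2886 0.1524] len 0.13304574772659347 yaw -0.10885103287542688
[0.523  0.0101 0.117 ] len 0.13315579234666414 yaw -0.10988840551825957
rel to fitted [-0.0002  0.28    0.0354] want 0,.28; rel to tips est [0.0004 0.0016 0.1524]
scene near wheels [0.6159 0.2849 0.1524] [0.5863 0.0043 0.117 ] rel [0.0003 0.2822 0.0354]
tri held near (array([0.6181, 0.2814, 0.1555]), [np.float64(0.0011017423723619192), np.float64(0.0011017423723618772)]) tri fitted near (array([0.589 , 0.0029, 0.1205]), [np.float64(0.00032051919139593806), np.float64(0.00032051919139597997)])
```

View pics/c4.png

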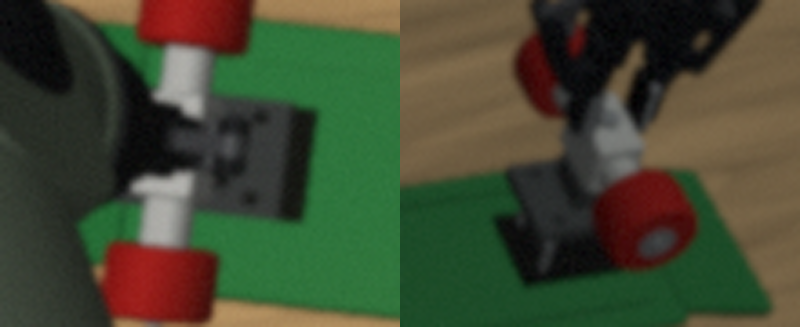

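View pics/tips.png

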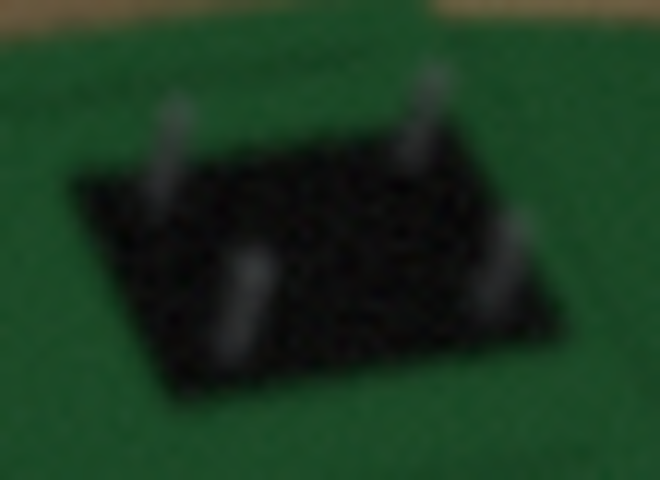

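The crops show the truck level over the pad, with bolts visible below the baseplate and a clear gap. The two trucks measure 280 mm apart in the top view and 282 mm in the scene view (nominal 280). The underside is about 12 mm above the tips. That is well inside tolerance, so I'm handing it in.

```bash
python3 -c "
from workcell import bot, cam
o=bot.observe(); print(o['qd'].round(3),o['finger_force']); print(bot.job_done())"
```

```text
[ 0.001 -0.001  0.001  0.002 -0.    -0.002  0.001] 60.23810863494873
the job is handed in; nothing more can be done
None
```

The job is handed in: the gripper is still holding the loose truck upright over the bare tail bolts, about 12 mm above the tips and within about 2 mm of centre by camera, and nothing was bumped as far as the force readings and pictures show; the hand-in returned no verdict.

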